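Make up the ring gear stack in the measuring nest

ROBOT

A 6-joint arm with a two-finger parallel gripper is mounted at the origin on the work surface. World frame = base frame: x ahead of the robot, y to its left, z up, the work surface at z = 0. Lengths are in m, angles in rad, forces in N, time in s.
With the tool pointing down it reaches from about 0.3 to 0.875 m from the base axis. Payload 6.4 kg.
Tool frame: the origin (TCP) lies on the front face of the gripper's body, between the roots of the fingers; the fingertips stand 64 mm ahead of it and the grasp point (between the pads) lies 45 mm ahead of it; z points along the fingers, y is the line along which they close (so a half turn about z gives the same grasp; the last joint's range is limited). The gripper opens to 88 mm and grips with 3 to 60 N. Pads are 18 mm wide; open, the fingers measure 123 mm over their backs; the gripper's body (75 mm by 187 mm) begins 45 mm behind the grasp point.
Start: joints at [0.957, 0.181, 1.607, -0, 1.354, -0.206], TCP at [0.228, 0.528, 0.303] pointing down, gripper open.
Joint ranges: [-2.99, 2.99], [-0.89, 2.07], [0.3, 2.58], [-1.14, 4.28], [0, 2.63], [-3.12, 3.12]. Speed limits (rad/s): [2.57, 2.57, 3.01, 3.14, 3.14, 3.14].

INTERFACE

Orientations are given as a unit quaternion [w, x, y, z].
In Python, from bench import env gives the robot as it stands. The module is installed in compiled form; this text tells all that it offers.
- The arm moves only by the tool step_arm, never from a script. Its argument "series" is a list of rows, each an object with "jaw": the finger opening in m, from 0 to 0.0881; "delta_pos": the shift along the tool's x, y, z in m, a list of three; "turn": the turn about the tool's z in degrees. A call has exactly 5 rows; each row shifts and turns the commanded pose from where the row before left it, along the tool's axes as they then stand; what a row does not reach is not made up. A row lasts 1/10 s, in which the tool goes at most 50 mm and 8.59 degrees, less where a joint would pass 70% of its speed; a pose out of reach is approached as far as the arm can. A call with a gripper value outside its range is refused whole. The fingers move at their own pace and stop on an object; the grip force is fixed at half the most. Time passes only in rows, so rows that do not move let the fingers close, or fill a call up. It gives the time, the measured TCP pose, the force, the opening and the grip force at its end, in the units of the state.
- env.read_state(): the state, without advancing time (a new reading comes with each control period).
- env.camera(name): name is "scene" or "top"; returns a dict with "img" (480x640x3 uint8, red, green, blue), "K" (3x3 intrinsics, pixels), "pose" (4x4, takes a point from camera to world coordinates). Camera axes: x right, y up, looking along -z (the intrinsics and any distortion apply to the point x, -y, -z); pixel columns grow to the right and rows downward; lengths in m; the calibration is good to about 2 mm. A picture is of the moment at which its call begins. There is no depth.
- env.sign_off(): hands the job in; it is judged then, once.
The state is a dict: "t": time; "joints": joint angles; "joint_vel": joint speeds; "joint_torque": joint torques, N m; "ee_pos": TCP position; "ee_rot": TCP orientation; "force": force on the tool from outside, world axes, zero at the start; "moment": the same for the moment, N m; "finger_gap": finger opening in m; "finger_force": force on a finger pad.
Only numpy, scipy, OpenCV 4.12 (cv2) and the standard library are available. Lean on these libraries where they do the work, as an engineer would, in place of code of your own. Each camera call takes 0.05 s, during which the arm holds its last target. There are 200 camera calls.

TASK

Make up the measuring set-up in the slotted dark grey steel nest on the rotary table: the black spacer ring at the bottom, the brass ring gear on the spacer, and the bright hold-down ring with the blue band on the gear, each lying flat and fully home. The faces are ground, so lower each ring all the way onto its seat before letting go; do not drop it in. Leave the other things on the bench where they are.

Things in the scene. Friction and masses are not known exactly. Their poses are not given: they have to be found in the camera images.
- nest_seat (a point): Centre of the flat seat (floor) of the dark grey steel nest's bore, 59 mm above the bench top; z up, x and y turn with the nest. Bore 64 mm in diameter, 46 mm deep. Two wall arcs of about 100 degrees, 14 mm thick, at the nest's +x and -x sides. Between them, at its +y and -y sides, two finger slots.
- nest_rim (a point): Centre of the nest's mouth, 46 mm above nest_seat, same axes. The walls have a 4 mm lead-in chamfer here. The slots at +y and -y are at least 40 mm wide, run down to seat level and are open to the outside: a gripper closing along the nest's y axis can lower a ring to the seat and open there.
- nest: Bench rotary table with the nest bolted on it: one fixed body, 196 mm across, same axes as nest_seat, origin at the centre of its underside, 56 mm below the seat. A flange level with the seat reaches 58 mm from the axis; beyond it the platen is 12 mm lower, out to 86 mm. A small black lock knob below platen level sticks out at -x, to 118 mm.
- spacer_mid (a point): Spacer ring: plain black ring, outside diameter 60 mm, hole 42 mm, 16 mm high, about 0.18 kg. Point on its axis half-way up; z along its axis; both faces alike. Starts lying flat on the green mat (mat surface 3 mm above the bench top). When home its middle is 8 mm above nest_seat.
- gear_mid (a point): Ring gear: brass ring with small teeth inside, outside diameter 60 mm, hole about 41 mm, 18 mm high, about 0.16 kg. Point on its axis half-way up; z along its axis; both faces alike. Starts flat on the mat. When home on the spacer its middle is 25 mm above nest_seat.
- weight_mid (a point): Hold-down ring: bright metal ring with a blue painted band round it, outside diameter 60 mm, hole 39 mm, 32 mm high, about 0.4 kg. Point on its axis half-way up; z along its axis; either face may go down. Starts flat on the mat. When home on the gear its middle is 50 mm above nest_seat and it stands about 20 mm out of the nest.
- ring_gauge: Bystander: knurled steel setting ring, 92 mm across, 24 mm high, on the mat beside the rings; not part of the stack. Origin at the centre of its underside.
- driver: Bystander: screwdriver with orange handle, 170 mm long, on the mat left of the rotary table. Origin under its middle.
- bush_block: Bystander: dark steel block 66 x 100 mm, 22 mm high, with five brass bushes standing on it to 48 mm. Origin at the centre of its underside.
- stylus_clamp: Bystander: dark clamp block 50 x 60 mm, 52 mm high, grey thumb wheels on both y sides (92 mm overall). Origin at the centre of its underside.
- stylus_tray: Bystander: grey tray 120 x 34 mm with two styli, 21 mm high, long along its x, between the rings and the rotary table. Origin at the centre of its underside.
Things that resemble listed ones, but are neither listed nor needed, are in the scene too. Several things look just like the part that bears gear_mid: the one meant starts farthest to the robot's left. Leave any turquoise look-alike of the part that bears weight_mid alone.

How it is judged:
By the outcome, as a careful person would: the job done as asked, in the order asked, and still so for the second after the job is handed in, with the robot touching nothing.
It also fails if it takes over 72 s, if anything falls off the work surface, if the arm or the gripper's body presses on something with over 40 N, if the wrist force passes 120 N, or if a joint passes its speed limit or range.

## Working session

There is one attempt and no reset: what is moved stays moved. The work goes in short steps, Python scripts to look and compute and a tool call to move; the robot and the scene stay as the last step left them, time stands still between calls to the robot, and variables do not carry over. Pictures are saved under pics/ and viewed, at most 10 in all, crops included, and the job is handed in when it is done.

Besides the shell and the picture viewer there is one more tool, called after "Emit:" as name([rows], argument=value, ...), one row to a line, values as JSON. step_arm: Moves the arm, as the interface text tells. Its arguments: {"type":"object","properties":{"series":{"type":"array","items":{"type":"object","properties":{"jaw":{"type":"number"},"delta_pos":{"type":"array","items":{"type":"number"}},"turn":{"type":"number"}}}}},"required":["series"]}

```bash
mkdir -p pics; python3 - <<'E'
from bench import env
import cv2,pickle
d={}
for n in("top","scene"):
    c=env.camera(n);d[n]=c;cv2.imwrite(f"pics/{n}0.png",c["img"][:,:,::-1]);print(n,c["K"].tolist(),c["pose"].round(4).tolist(),[k for k in c])
pickle.dump(d,open("cam0.pkl","wb"))
s=env.read_state();print(s)
E
```

```text
top [[545.4757140919713, 0.0, 325.82082922780376], [0.0, 545.4757140919713, 239.2394062899968], [0.0, 0.0, 1.0]] [[-0.0858, 0.9725, -0.2165, 0.2833], [-0.9963, -0.0853, 0.012, 0.0182], [-0.0068, 0.2167, 0.9762, 1.335], [0.0, 0.0, 0.0, 1.0]] ['img', 'K', 'pose']
scene [[547.3691531099404, 0.0, 314.1362149216446], [0.0, 547.3691531099404, 245.25650406780832], [0.0, 0.0, 1.0]] [[0.1739, -0.8185, 0.5476, 1.23], [0.9847, 0.1397, -0.1039, -0.1347], [0.0085, 0.5573, 0.8303, 1.1213], [0.0, 0.0, 0.0, 1.0]] ['img', 'K', 'pose']
{'t': 0.1, 'joints': array([ 9.56678431e-01,  1.81449997e-01,  1.60786284e+00, -1.76000996e-05,
        1.35380375e+00, -2.06320477e-01]), 'joint_vel': array([-0.00032478, -0.00193557, -0.00090168,  0.00068639, -0.00069487,
       -0.00132987]), 'joint_torque': array([ 9.16348181e-04, -4.34815586e+01, -3.42698443e+01,  7.04706833e-02,
        3.38944362e-02, -4.82393330e-05]), 'ee_pos': array([0.22782056, 0.52754157, 0.30193141]), 'ee_rot': array([-2.96000069e-04,  2.02486885e-01,  9.79284678e-01, -7.02173861e-04]), 'force': array([-0.57868586, -0.14408594, -0.32868065]), 'moment': array([-0.01767887,  0.03031332,  0.03579792]), 'finger_force': 0.0, 'finger_gap': 0.08821899299807127}
```

View pics/top0.png

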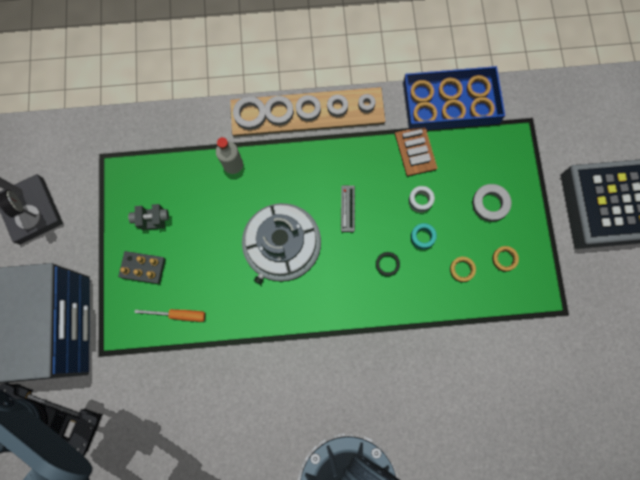

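View pics/scene0.png

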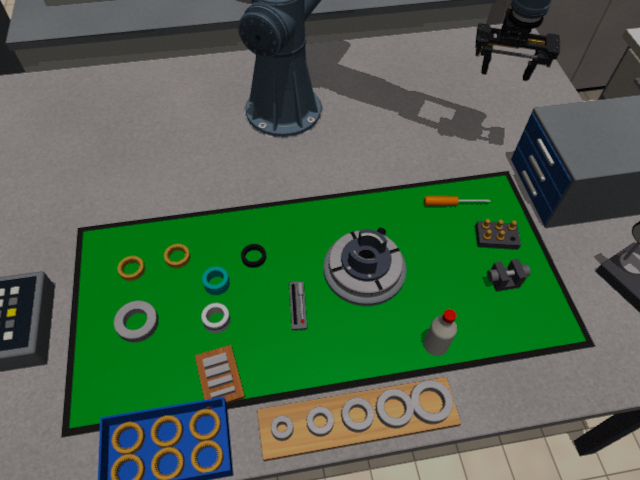

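The top view shows:
- Black ring at (387,264).
- Brass rings at (463,269) and (506,258), with more in the blue tray around (424–482, 86–108), off the mat.
- White/bright ring at (422,198), turquoise ring at (424,237), and the grey gauge at (492,202).
- Nest at about (281,238).

The choices by description are spacer (387,264), gear (463,269), which is the leftmost on the mat, and weight (422,198). I'll check these in a close crop.

```bash
python3 - <<'E'
import cv2,pickle,numpy as np
d=pickle.load(open("cam0.pkl","rb"))
t=d["top"]["img"][:,:,::-1];s=d["scene"]["img"][:,:,::-1]
r=lambda im,x,y,w,h,f:cv2.resize(im[y:y+h,x:x+w],None,fx=f,fy=f,interpolation=cv2.INTER_CUBIC)
a=np.hstack([r(t,370,180,160,110,2.5),r(s,110,230,160,110,2.5)])
b=np.hstack([r(t,235,195,100,75,4),r(s,315,220,100,75,4)])
cv2.imwrite("pics/c0.png",np.vstack([a,b]))
E
```

```text
(no output)
```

View pics/c0.png

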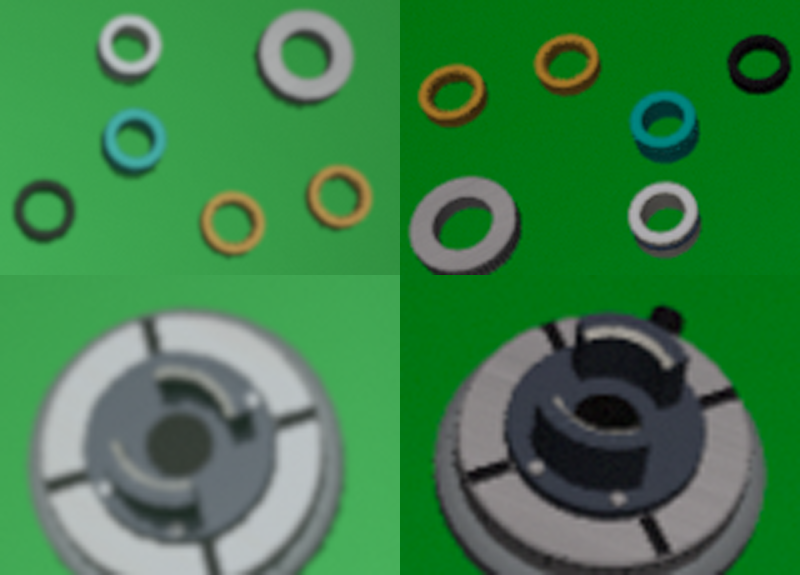

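The crop confirms all three: the white ring has a blue band, the turquoise one is separate, and the spacer is black. I'll measure next.

```bash
cat > h.py <<'E'
import numpy as np,cv2
from scipy.optimize import least_squares
def proj(c,P):
    P=np.atleast_2d(P);q=(P-c["pose"][:3,3])@c["pose"][:3,:3]
    q=q*[1,-1,-1];u=q@c["K"].T;return u[:,:2]/u[:,2:]
def unproj(c,uv,z):
    uv=np.atleast_2d(np.asarray(uv,float));q=np.c_[uv,np.ones(len(uv))]@np.linalg.inv(c["K"]).T
    d=(q*[1,-1,-1])@c["pose"][:3,:3].T;o=c["pose"][:3,3]
    return o+d*((z-o[2])/d[:,2])[:,None]
A=np.linspace(0,2*np.pi,90)
def circ(x,y,r,z):return np.c_[x+r*np.cos(A),y+r*np.sin(A),0*A+z]
def hull(pts):return cv2.convexHull(np.asarray(pts,np.float32)).reshape(-1,2)
def cen(h):m=cv2.moments(np.asarray(h,np.float32).reshape(-1,1,2));return np.array([m["m10"],m["m01"]])/m["m00"],m["m00"]
def ringmodel(c,x,y,z0,h,r=.03):return hull(proj(c,np.r_[circ(x,y,r,z0),circ(x,y,r,z0+h)]))
def blob(c,uv,w=24):
    im=c["img"].astype(int);u,v=map(int,np.round(uv));R,G,B=[im[v-w:v+w,u-w:u+w,i] for i in range(3)]
    m=((G-np.maximum(R,B)<np.maximum(18,G*.25))).astype(np.uint8)
    return m,(u-w,v-w)
def measure(c,uv,z0,h,w=22):
    m,o=blob(c,uv,w);cs,_=cv2.findContours(m,cv2.RETR_EXTERNAL,cv2.CHAIN_APPROX_NONE)
    k=max(cs,key=cv2.contourArea);hm=np.zeros_like(m);cv2.drawContours(hm,[cv2.convexHull(k)],-1,1,-1)
    v,u=np.nonzero(hm);t=np.array([u.mean()+o[0],v.mean()+o[1]]);p0=unproj(c,t,z0+h/2)[0,:2]
    s=least_squares(lambda p:cen(ringmodel(c,*p,z0,h))[0]-t,p0,diff_step=1e-3)
    return s.x,hm.sum()/cen(ringmodel(c,*s.x,z0,h))[1]
E
python3 - <<'E'
from h import *;import pickle
d=pickle.load(open("cam0.pkl","rb"));T,S=d["top"],d["scene"]
for n,a,b,h in[("spacer",(387,264),(254,255),.016),("gear",(463,269),(177,255),.018),("gear2",(506,258),(131,267),.018),("weight",(422,198),(215,317),.032),("turq",(424,237),(215,279),.032)]:
    print(n,[(x.round(4),round(f,2)) for x,f in(measure(T,a,.003,h,18),measure(S,b,.003,h,19))])
for nm,c,(u,v),kn in(("top",T,(281,240),(258,281)),("scene",S,(365,262),(381,231))):
    im=c["img"][v-55:v+55,u-55:u+55].astype(int);sat=im.max(2)-im.min(2)
    m=((im.min(2)>125 if nm=="scene" else im.min(2)>170)&(sat<45)).astype(np.uint8)
    k=max(cv2.findContours(m,0,1)[0],key=cv2.contourArea)[:,0]+[u-55,v-55]
    W=unproj(c,hull(k),.047)[:,:2]
    s=least_squares(lambda p:np.hypot(*(W-p[:2]).T)-p[2],[*W.mean(0),.086],loss="soft_l1",f_scale=.002)
    print(nm,s.x.round(4),"rms",np.sqrt((s.fun**2).mean()).round(4))
    dk=unproj(c,kn,.035)[0,:2]-s.x[:2];print(" knob yaw(-x)",np.degrees(np.arctan2(*dk[::-1])).round(1),np.hypot(*dk).round(3))
    pts=(np.array([(150,335),(297,418),(68,482),(210,555)])-[0,275])/4+[235,195] if nm=="top" else (np.array([(552,335),(718,396),(488,474),(653,535)])-[400,275])/4+[315,220]
    D=unproj(c,pts,.047)[:,:2]-s.x[:2];print(" slots",np.degrees(np.arctan2(D[:,1],D[:,0])).round(1),np.hypot(*D.T).round(3))
    mm=np.vstack([T["img"][0,:1]]) 
E
```

```text
spacer [(array([ 0.5024, -0.1436]), np.float64(0.79)), (array([ 0.5015, -0.146 ]), np.float64(0.9))]
gear [(array([ 0.4734, -0.3252]), np.float64(1.02)), (array([ 0.4716, -0.3271]), np.float64(0.97))]
gear2 [(array([ 0.4906, -0.4337]), np.float64(1.0)), (array([ 0.4886, -0.4352]), np.float64(0.98))]
weight [(array([ 0.6586, -0.2453]), np.float64(1.0)), (array([ 0.6562, -0.2471]), np.float64(0.99))]
turq [(array([ 0.5629, -0.2382]), np.float64(0.96)), (array([ 0.5607, -0.2397]), np.float64(0.95))]
top [0.5504 0.1356 0.0459] rms 0.006
 knob yaw(-x) 150.6 0.077
 slots [  -5.2  -65.7   71.4 -135.1] [0.103 0.104 0.048 0.052]
scene [0.6004 0.0986 0.0621] rms 0.0078
 knob yaw(-x) 145.0 0.123
 slots [-178.8  111.3  -93.2   25.7] [0.092 0.091 0.059 0.058]
```

```bash
python3 - <<'E'
from h import *;import pickle
d=pickle.load(open("cam0.pkl","rb"));T,S=d["top"],d["scene"]
out=[];res=[]
for nm,c,(u,v),kn in(("top",T,(281,240),(258.5,281.5)),("scene",S,(365,262),(381.5,231.5))):
    im=c["img"][v-55:v+55,u-55:u+55].astype(int);sat=im.max(2)-im.min(2)
    m=((im.min(2)>(105 if nm=="scene" else 150))&(sat<45)).astype(np.uint8)
    n,L,st,ce=cv2.connectedComponentsWithStats(m)
    m=np.isin(L,[i for i in range(1,n) if st[i,4]>120]).astype(np.uint8)
    k=np.argwhere(m)[:,::-1]+[u-55,v-55]
    W=unproj(c,hull(k)+.5,.047)[:,:2]
    s=least_squares(lambda p:np.hypot(*(W-p[:2]).T)-p[2],[*W.mean(0),.086],loss="soft_l1",f_scale=.002)
    print(nm,s.x.round(4),"rms",np.sqrt((s.fun**2).mean()).round(4));res.append(s.x[:2])
    dk=unproj(c,kn,.035)[0,:2]-s.x[:2];print(" knob",np.degrees(np.arctan2(*dk[::-1])).round(1),np.hypot(*dk).round(3))
    pts=(np.array([(150,335),(297,418),(68,482),(210,555)])-[0,275])/4+[235,195] if nm=="top" else (np.array([(552,335),(718,396),(488,474),(653,535)])-[400,275])/4+[315,220]
    D=unproj(c,pts,.047)[:,:2]-s.x[:2];print(" slots",np.degrees(np.arctan2(D[:,1],D[:,0])).round(1),np.hypot(*D.T).round(3))
x,y=np.mean(res,0);yaw=np.radians(-30)
for nm,c,(u,v) in(("top",T,(281,240)),("scene",S,(365,262))):
    f=8 if 1 else 4;o=np.array([u-25,v-25] if nm=="top" else [u-25,v-38])
    g=cv2.resize(c["img"][o[1]:o[1]+50,o[0]:o[0]+50,::-1],None,fx=f,fy=f,interpolation=cv2.INTER_CUBIC)
    def dr(P,col,cl):cv2.polylines(g,[np.int32((proj(c,P)-o)*f)],cl,col,1)
    dr(circ(x,y,.058,.059),(0,255,255),True)
    for ph in(0,np.pi):
        a=np.linspace(-.873,.873,30)+yaw+ph
        for r,col in((.032,(0,0,255)),(.046,(255,0,255))):dr(np.c_[x+r*np.cos(a),y+r*np.sin(a),0*a+.105],col,False)
    out.append(g)
cv2.imwrite("pics/n0.png",np.hstack(out))
E
```

```text
top [0.5802 0.1119 0.0838] rms 0.0003
 knob 148.4 0.115
 slots [  11.1  -79.5  101.6 -169.2] [0.075 0.072 0.071 0.067]
scene [0.5838 0.1112 0.0843] rms 0.001
 knob 144.5 0.101
 slots [-169.1  102.9  -79.5   10.2] [0.077 0.074 0.073 0.07 ]
```

View pics/n0.png

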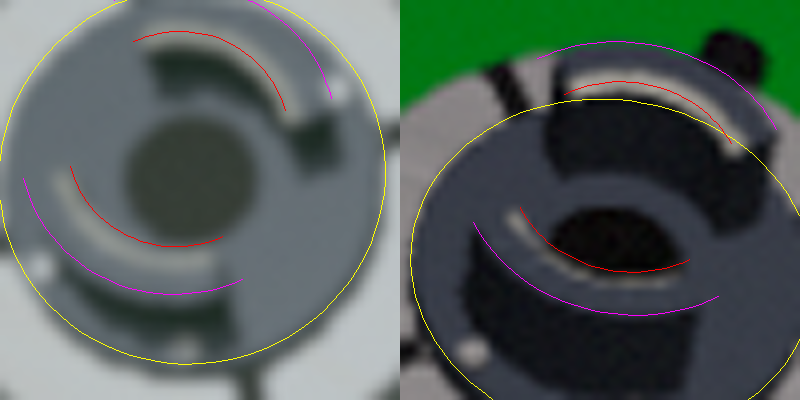

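The overlay shows the walls within about 1 px, and the bright band is the chamfer (r≈34, z≈103). I'll fit x, y and yaw from the chamfer-arc ends.

```bash
python3 - <<'E'
from h import *;import pickle
d=pickle.load(open("cam0.pkl","rb"));T,S=d["top"],d["scene"]
eT=np.array([(140,40),(297,118),(210,262),(60,180)])/8+[256,215]
eS=(np.array([(742,150),(572,85),(512,215),(680,283)])-[400,0])/8+[340,224]
def f(p,only=None):
    r=[]
    for i,(c,e) in enumerate(((T,eT),(S,eS))):
        if only not in(None,i):continue
        best=None
        a=p[2]+np.array([p[3],-p[3],np.pi+p[3],np.pi-p[3]])
        P=proj(c,np.c_[p[0]+.034*np.cos(a),p[1]+.034*np.sin(a),0*a+.103])
        perms=[[0,1,2,3]] if i==0 else [[0,1,2,3],[1,0,3,2],[2,3,0,1],[3,2,1,0]]
        r.append(min((P[q]-e for q in perms),key=lambda z:(z**2).sum()).ravel())
    return np.concatenate(r)
for o in(None,0,1):
    s=least_squares(f,[.582,.1115,np.radians(-32),.8],kwargs=dict(only=o),x_scale=[.01,.01,.1,.1]);print(s.x[:2].round(4),np.degrees(s.x[2:]).round(1),np.abs(s.fun).max().round(2))
E
```

```text
[0.5809 0.112 ] [-34.   46.6] 1.53
[0.5792 0.1123] [-33.4  46.5] 0.84
[0.583  0.1115] [-34.6  46.9] 0.66
```

```bash
cat > go.py <<'E'
import sys,numpy as np
from scipy.spatial.transform import Rotation as R
from bench import env
x,y,z=map(float,sys.argv[1:4]);s=env.read_state()
q=np.array(s["ee_rot"]);M=R.from_quat(q[[1,2,3,0]]).as_matrix()
h=np.degrees(np.arctan2(M[1,1],M[0,1]));t=(h-56+90)%180-90
Mt=M@R.from_euler("z",t,degrees=True).as_matrix();D=np.array([x,y,z])-s["ee_pos"]
print("pos",s["ee_pos"].round(4),"turn",t.round(2),"delta now-axes",(M.T@D).round(4),"delta after turn",(Mt.T@D).round(4),"t",s["t"],"F",s["force"].round(1),"gap",s["finger_gap"],"j6",s["joints"][5].round(2),"tilt",M[:2,2].round(3))
E
python3 go.py .502 -.145 .13
```

```text
pos [0.2278 0.5275 0.3019] turn 10.64 delta now-axes [-0.5185 -0.5084  0.1725] delta after turn [-0.6034 -0.404   0.1725] t 0.1 F [-0.6 -0.1 -0.3] gap 0.08821899299807127 j6 -0.21 tilt [-0.001 -0.001]
```

Emit:
step_arm([
  {"turn": 5.3, "delta_pos": [0, 0, 0], "jaw": 0.088},
  {"turn": 5.3, "delta_pos": [0, 0, 0], "jaw": 0.088},
  {"turn": 0, "delta_pos": [0, 0, 0], "jaw": 0.088},
  {"turn": 0, "delta_pos": [-0.0, -0.04, 0], "jaw": 0.088},
  {"turn": 0, "delta_pos": [-0.04, -0.025, 0], "jaw": 0.088},
])

```text
t: 0.6
ee_pos: [0.2218, 0.4515, 0.3016]
ee_rot: [-0.001, 0.288, 0.958, -0.001]
force: [1.4, -0.4, 0.1]
finger_gap: 0.0879
finger_force: 0.0
```

```bash
python3 go.py .502 -.145 .13
```

```text
pos [0.2218 0.4515 0.3016] turn 0.47 delta now-axes [-0.5633 -0.3421  0.1716] delta after turn [-0.5661 -0.3374  0.1716] t 0.6 F [ 1.4 -0.4  0.1] gap 0.08794495844466328 j6 -0.11 tilt [-0.003 -0.001]
```

Emit:
step_arm([
  {"turn": 0.4, "delta_pos": [-0.04, -0.024, 0], "jaw": 0.088},
  {"turn": 0, "delta_pos": [-0.04, -0.024, 0], "jaw": 0.088},
  {"turn": 0, "delta_pos": [-0.04, -0.024, 0], "jaw": 0.088},
  {"turn": 0, "delta_pos": [-0.04, -0.024, 0], "jaw": 0.088},
  {"turn": 0, "delta_pos": [-0.04, -0.024, 0], "jaw": 0.088},
])

```text
t: 1.1
ee_pos: [0.3227, 0.2381, 0.3027]
ee_rot: [0.0, 0.294, 0.956, 0.0]
force: [-0.2, -0.8, 0.1]
finger_gap: 0.0879
finger_force: 0.0
```

Emit:
step_arm([
  {"turn": 0, "delta_pos": [-0.04, -0.024, 0], "jaw": 0.088},
  {"turn": 0, "delta_pos": [-0.04, -0.024, 0], "jaw": 0.088},
  {"turn": 0, "delta_pos": [-0.04, -0.024, 0], "jaw": 0.088},
  {"turn": 0, "delta_pos": [-0.04, -0.024, 0], "jaw": 0.088},
  {"turn": 0, "delta_pos": [-0.04, -0.024, 0], "jaw": 0.088},
])

```text
t: 1.6
ee_pos: [0.4202, 0.0259, 0.3028]
ee_rot: [0.0, 0.294, 0.956, 0.0]
force: [0.5, 1.2, -0.3]
finger_gap: 0.0878
finger_force: 0.0
```

Emit:
step_arm([
  {"turn": 0, "delta_pos": [-0.035, -0.02, 0.02], "jaw": 0.088},
  {"turn": 0, "delta_pos": [-0.035, -0.02, 0.025], "jaw": 0.088},
  {"turn": 0, "delta_pos": [-0.035, -0.02, 0.025], "jaw": 0.088},
  {"turn": 0, "delta_pos": [-0.03, -0.02, 0.03], "jaw": 0.088},
  {"turn": 0, "delta_pos": [-0.02, -0.01, 0.03], "jaw": 0.088},
])

```text
t: 2.1
ee_pos: [0.4977, -0.1366, 0.1717]
ee_rot: [0.001, 0.295, 0.956, -0.0]
force: [0.9, 0.6, 0.0]
finger_gap: 0.0883
finger_force: 0.0
```

```bash
python3 go.py .502 -.145 .069
```

```text
pos [ 0.4977 -0.1366  0.1717] turn -0.31 delta now-axes [-0.0081 -0.0045  0.1027] delta after turn [-0.0081 -0.0046  0.1027] t 2.1 F [0.9 0.6 0. ] gap 0.08827961388770422 j6 -1.47 tilt [ 0.001 -0.001]
```

Emit:
step_arm([
  {"turn": 0, "delta_pos": [-0.004, -0.0025, 0.025], "jaw": 0.088},
  {"turn": 0, "delta_pos": [-0.004, -0.002, 0.025], "jaw": 0.088},
  {"turn": 0, "delta_pos": [0, 0, 0.02], "jaw": 0.088},
  {"turn": 0, "delta_pos": [0, 0, 0.01], "jaw": 0.088},
  {"turn": 0, "delta_pos": [0, 0, 0], "jaw": 0.088},
])

```text
t: 2.6
ee_pos: [0.5001, -0.1416, 0.0913]
ee_rot: [-0.002, 0.295, 0.956, 0.0]
force: [-0.5, -0.3, -0.9]
finger_gap: 0.0883
finger_force: 0.0
```

```bash
python3 go.py .502 -.145 .069;python3 - <<'E'
from bench import env
from h import *
T=env.camera("top");S=env.camera("scene")
f=7
out=[]
for c in(T,S):
    o=np.int32(proj(c,[.502,-.145,.01])[0])-[28,28]
    g=cv2.resize(c["img"][o[1]:o[1]+57,o[0]:o[0]+57,::-1],None,fx=f,fy=f,interpolation=cv2.INTER_CUBIC)
    cv2.polylines(g,[np.int32((proj(c,circ(.502,-.145,.03,.019))-o)*f)],True,(0,0,255),1);out.append(g)
cv2.imwrite("pics/g1.png",np.hstack(out))
E
```

```text
pos [ 0.5001 -0.1416  0.0913] turn -0.29 delta now-axes [-0.0035 -0.0017  0.0223] delta after turn [-0.0035 -0.0018  0.0223] t 2.6 F [-0.5 -0.3 -0.9] gap 0.08827188033553665 j6 -1.48 tilt [-0.003  0.002]
```

View pics/g1.png

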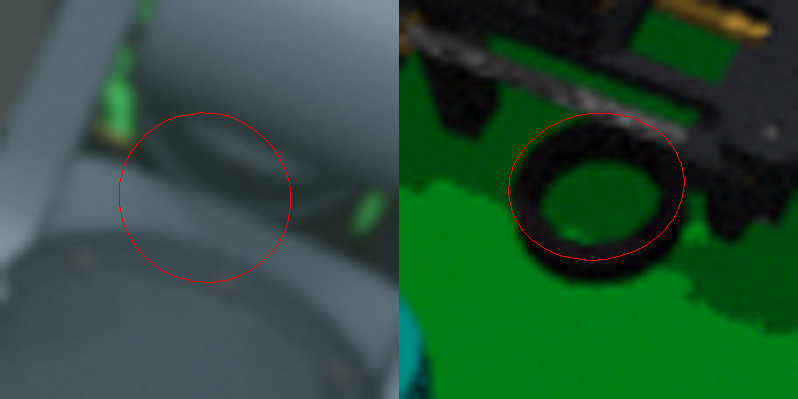

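Emit:
step_arm([
  {"turn": 0, "delta_pos": [-0.004, -0.001, 0.01], "jaw": 0.088},
  {"turn": 0, "delta_pos": [0, 0, 0.008], "jaw": 0.088},
  {"turn": 0, "delta_pos": [0, 0, 0.004], "jaw": 0.088},
  {"turn": 0, "delta_pos": [0, 0, 0], "jaw": 0.088},
  {"turn": 0, "delta_pos": [0, 0, 0], "jaw": 0.06},
])

```text
t: 3.2
ee_pos: [0.5038, -0.1452, 0.0706]
ee_rot: [-0.0, 0.295, 0.955, 0.0]
force: [0.3, 0.3, -0.7]
finger_gap: 0.0816
finger_force: 0.0
```

```bash
python3 go.py .503 -.1445 .069
```

```text
pos [ 0.5038 -0.1452  0.0706] turn -0.36 delta now-axes [0.001  0.0001 0.0016] delta after turn [0.001  0.0002 0.0016] t 3.2 F [ 0.3  0.3 -0.7] gap 0.08155852508013331 j6 -1.48 tilt [-0.  0.]
```

Emit:
step_arm([
  {"turn": 0, "delta_pos": [0.0005, 0, 0.0015], "jaw": 0.07},
  {"turn": 0, "delta_pos": [0, 0, 0], "jaw": 0.05},
  {"turn": 0, "delta_pos": [0, 0, 0], "jaw": 0.05},
  {"turn": 0, "delta_pos": [0, 0, 0], "jaw": 0.05},
  {"turn": 0, "delta_pos": [0, 0, 0], "jaw": 0.05},
])

```text
t: 3.7
ee_pos: [0.5035, -0.145, 0.0693]
ee_rot: [0.0, 0.295, 0.955, -0.0]
force: [0.0, 0.0, 0.4]
finger_gap: 0.0586
finger_force: 30.0
```

```bash
python3 go.py .5812 .1118 .2
```

```text
pos [ 0.5035 -0.145   0.0693] turn -0.36 delta now-axes [ 0.0807  0.2558 -0.1307] delta after turn [ 0.0791  0.2563 -0.1307] t 3.7 F [0.  0.  0.4] gap 0.058643506747547834 j6 -1.48 tilt [ 0. -0.]
```

Emit:
step_arm([
  {"turn": -0.3, "delta_pos": [0, 0, -0.02], "jaw": 0.05},
  {"turn": 0, "delta_pos": [0, 0, -0.04], "jaw": 0.05},
  {"turn": 0, "delta_pos": [0.01, 0.025, -0.035], "jaw": 0.05},
  {"turn": 0, "delta_pos": [0.015, 0.04, -0.02], "jaw": 0.05},
  {"turn": 0, "delta_pos": [0.014, 0.045, -0.01], "jaw": 0.05},
])

```text
t: 4.2
ee_pos: [0.5337, -0.0318, 0.1968]
ee_rot: [0.002, 0.294, 0.956, -0.0]
force: [0.1, -0.3, -0.9]
finger_gap: 0.0586
finger_force: 30.0
```

Emit:
step_arm([
  {"turn": 0, "delta_pos": [0.014, 0.045, 0], "jaw": 0.05},
  {"turn": 0, "delta_pos": [0.013, 0.045, 0], "jaw": 0.05},
  {"turn": 0, "delta_pos": [0.01, 0.035, 0], "jaw": 0.05},
  {"turn": 0, "delta_pos": [0.003, 0.02, 0], "jaw": 0.05},
  {"turn": 0, "delta_pos": [0, 0, 0], "jaw": 0.05},
])

```text
t: 4.7
ee_pos: [0.581, 0.1131, 0.1938]
ee_rot: [-0.0, 0.291, 0.957, 0.0]
force: [-0.0, -0.9, -2.1]
finger_gap: 0.0589
finger_force: 30.0
```

```bash
python3 go.py .5812 .1118 .2; cat > look.py <<'E'
# look.py name x y zlow ringbottom ringheight : overlay where ring centred under TCP would be
import sys
from bench import env
from h import *
n=sys.argv[1];x,y,zb,hh=map(float,sys.argv[2:6]);f=7;out=[]
for k in("top","scene"):
    c=env.camera(k);o=np.int32(proj(c,[x,y,zb])[0])-[28,28]
    g=cv2.resize(c["img"][o[1]:o[1]+57,o[0]:o[0]+57,::-1],None,fx=f,fy=f,interpolation=cv2.INTER_CUBIC)
    g=np.clip(g*1.6,0,255).astype(np.uint8)
    cv2.polylines(g,[np.int32((ringmodel(c,x,y,zb,hh)-o)*f)],True,(0,0,255),1);out.append(g)
cv2.imwrite(f"pics/{n}.png",np.hstack(out))
E
python3 -c "
from bench import env;s=env.read_state();p=s['ee_pos'];print(p[0],p[1],p[2]-.066,.016)" | xargs python3 look.py h1
```

```text
pos [0.581  0.1131 0.1938] turn 0.13 delta now-axes [-0.0009 -0.001  -0.0062] delta after turn [-0.0009 -0.001  -0.0062] t 4.7 F [-0.  -0.9 -2.1] gap 0.058918205857059626 j6 -0.99 tilt [-0.     0.001]
```

View pics/h1.png

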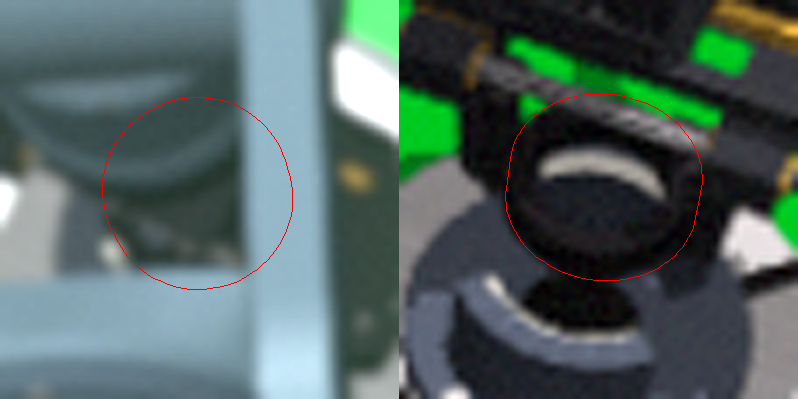

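The ring hangs centred under the TCP in the scene view (the hull matches around 605,185). I'll lower it into the nest.

Emit:
step_arm([
  {"turn": 0, "delta_pos": [-0.0005, -0.001, 0.015], "jaw": 0.05},
  {"turn": 0, "delta_pos": [0, 0, 0.01], "jaw": 0.05},
  {"turn": 0, "delta_pos": [0, 0, 0.01], "jaw": 0.05},
  {"turn": 0, "delta_pos": [0, 0, 0.01], "jaw": 0.05},
  {"turn": 0, "delta_pos": [0, 0, 0], "jaw": 0.05},
])

```text
t: 5.3
ee_pos: [0.5806, 0.1091, 0.1475]
ee_rot: [-0.0, 0.293, 0.956, 0.0]
force: [3.1, 0.9, -3.8]
finger_gap: 0.0585
finger_force: 30.0
```

```bash
python3 go.py .5812 .1118 .1253
```

```text
pos [0.5806 0.1091 0.1475] turn -0.11 delta now-axes [0.001  0.0026 0.0222] delta after turn [0.001  0.0026 0.0222] t 5.3 F [ 3.1  0.9 -3.8] gap 0.058460454730138875 j6 -0.99 tilt [-0.  0.]
```

Emit:
step_arm([
  {"turn": 0, "delta_pos": [0, 0.0015, 0.006], "jaw": 0.05},
  {"turn": 0, "delta_pos": [0, 0, 0.006], "jaw": 0.05},
  {"turn": 0, "delta_pos": [0, 0, 0.004], "jaw": 0.05},
  {"turn": 0, "delta_pos": [0, 0, 0.002], "jaw": 0.05},
  {"turn": 0, "delta_pos": [0, 0, 0], "jaw": 0.05},
])

```text
t: 5.8
ee_pos: [0.5811, 0.1106, 0.1307]
ee_rot: [-0.001, 0.293, 0.956, -0.0]
force: [0.0, 0.3, -1.7]
finger_gap: 0.0591
finger_force: 30.0
```

```bash
python3 go.py .5812 .1118 .1253
```

```text
pos [0.5811 0.1106 0.1307] turn -0.06 delta now-axes [0.0006 0.001  0.0054] delta after turn [0.0006 0.001  0.0054] t 5.8 F [ 0.   0.3 -1.7] gap 0.05906208461728983 j6 -0.99 tilt [-0.001 -0.   ]
```

Emit:
step_arm([
  {"turn": 0, "delta_pos": [0, 0, 0.003], "jaw": 0.05},
  {"turn": 0, "delta_pos": [0, 0, 0.0015], "jaw": 0.05},
  {"turn": 0, "delta_pos": [0, 0, 0.0007], "jaw": 0.05},
  {"turn": 0, "delta_pos": [0, 0, 0], "jaw": 0.05},
  {"turn": 0, "delta_pos": [0, 0, 0], "jaw": 0.05},
])

```text
t: 6.3
ee_pos: [0.5815, 0.1108, 0.1264]
ee_rot: [-0.0, 0.293, 0.956, -0.0]
force: [-2.6, 0.7, 3.3]
finger_gap: 0.0585
finger_force: 30.0
```

Emit:
step_arm([
  {"turn": 0, "delta_pos": [0, 0, 0.0005], "jaw": 0.05},
  {"turn": 0, "delta_pos": [0, 0, 0.0005], "jaw": 0.05},
  {"turn": 0, "delta_pos": [0, 0, 0], "jaw": 0.05},
  {"turn": 0, "delta_pos": [0, 0, 0], "jaw": 0.05},
  {"turn": 0, "delta_pos": [0, 0, 0], "jaw": 0.05},
])

```text
t: 6.8
ee_pos: [0.5814, 0.1108, 0.1258]
ee_rot: [-0.0, 0.293, 0.956, -0.0]
force: [-6.2, -0.2, 8.4]
finger_gap: 0.0586
finger_force: 30.0
```

Emit:
step_arm([
  {"turn": 0, "delta_pos": [-0.0005, 0, 0.0005], "jaw": 0.05},
  {"turn": 0, "delta_pos": [0, 0, 0.0005], "jaw": 0.05},
  {"turn": 0, "delta_pos": [0, 0, 0], "jaw": 0.05},
  {"turn": 0, "delta_pos": [0, 0, 0], "jaw": 0.05},
  {"turn": 0, "delta_pos": [0, 0, 0], "jaw": 0.05},
])

```text
t: 7.3
ee_pos: [0.5815, 0.1107, 0.125]
ee_rot: [-0.001, 0.293, 0.956, -0.0]
force: [-9.2, 1.6, 10.8]
finger_gap: 0.0585
finger_force: 30.0
```

Emit:
step_arm([
  {"turn": 0, "delta_pos": [0.0015, 0, 0], "jaw": 0.05},
  {"turn": 0, "delta_pos": [0, 0, 0], "jaw": 0.05},
  {"turn": 0, "delta_pos": [0, 0, 0.0003], "jaw": 0.05},
  {"turn": 0, "delta_pos": [0, 0, 0], "jaw": 0.05},
  {"turn": 0, "delta_pos": [0, 0, 0], "jaw": 0.05},
])

```text
t: 7.8
ee_pos: [0.5813, 0.1109, 0.125]
ee_rot: [0.001, 0.293, 0.956, -0.0]
force: [-5.6, -3.0, 9.2]
finger_gap: 0.0592
finger_force: 30.0
```

Emit:
step_arm([
  {"turn": 0, "delta_pos": [0, 0, 0], "jaw": 0.066},
  {"turn": 0, "delta_pos": [0, 0, 0], "jaw": 0.075},
  {"turn": 0, "delta_pos": [0, 0, 0], "jaw": 0.08},
  {"turn": 0, "delta_pos": [0, 0, -0.001], "jaw": 0.08},
  {"turn": 0, "delta_pos": [0, 0, -0.005], "jaw": 0.08},
])

```text
t: 8.3
ee_pos: [0.5802, 0.1112, 0.1292]
ee_rot: [-0.001, 0.293, 0.956, -0.0]
force: [0.1, 0.4, -0.3]
finger_gap: 0.0798
finger_force: 0.0
```

```bash
python3 go.py .4725 -.3262 .071
```

```text
pos [0.5802 0.1112 0.1292] turn -0.06 delta now-axes [-0.1558 -0.4227  0.0583] delta after turn [-0.1554 -0.4228  0.0583] t 8.3 F [ 0.1  0.4 -0.3] gap 0.07978354154290797 j6 -0.99 tilt [-0.001  0.   ]
```

Emit:
step_arm([
  {"turn": 0, "delta_pos": [0, 0, -0.045], "jaw": 0.08},
  {"turn": 0, "delta_pos": [0, 0, -0.045], "jaw": 0.088},
  {"turn": 0, "delta_pos": [-0.012, -0.04, 0], "jaw": 0.088},
  {"turn": 0, "delta_pos": [-0.016, -0.045, 0], "jaw": 0.088},
  {"turn": 0, "delta_pos": [-0.017, -0.045, 0], "jaw": 0.088},
])

```text
t: 8.8
ee_pos: [0.5448, -0.0225, 0.2208]
ee_rot: [0.001, 0.292, 0.956, 0.0]
force: [0.1, 0.0, -0.6]
finger_gap: 0.0879
finger_force: 0.0
```

Emit:
step_arm([
  {"turn": 0, "delta_pos": [-0.017, -0.045, 0], "jaw": 0.088},
  {"turn": 0, "delta_pos": [-0.017, -0.045, 0], "jaw": 0.088},
  {"turn": 0, "delta_pos": [-0.017, -0.045, 0], "jaw": 0.088},
  {"turn": 0, "delta_pos": [-0.017, -0.045, 0], "jaw": 0.088},
  {"turn": 0, "delta_pos": [-0.017, -0.045, 0], "jaw": 0.088},
])

```text
t: 9.3
ee_pos: [0.4889, -0.2575, 0.2203]
ee_rot: [0.0, 0.293, 0.956, -0.0]
force: [-0.1, -0.2, 0.5]
finger_gap: 0.0881
finger_force: 0.0
```

Emit:
step_arm([
  {"turn": 0, "delta_pos": [-0.016, -0.043, 0], "jaw": 0.088},
  {"turn": 0, "delta_pos": [-0.01, -0.025, 0.02], "jaw": 0.088},
  {"turn": 0, "delta_pos": [0, 0, 0.04], "jaw": 0.088},
  {"turn": 0, "delta_pos": [0, 0, 0.04], "jaw": 0.088},
  {"turn": 0, "delta_pos": [0, 0, 0], "jaw": 0.088},
])

```text
t: 9.8
ee_pos: [0.47, -0.3241, 0.1145]
ee_rot: [-0.005, 0.293, 0.956, 0.003]
force: [-1.3, 1.0, -1.3]
finger_gap: 0.0882
finger_force: 0.0
```

```bash
python3 go.py .4725 -.3262 .0693
```

```text
pos [ 0.47   -0.3241  0.1145] turn -0.12 delta now-axes [-0.0037 -0.0004  0.0451] delta after turn [-0.0037 -0.0004  0.0451] t 9.8 F [-1.3  1.  -1.3] gap 0.08821501822298439 j6 -1.79 tilt [-0.007  0.008]
```

Emit:
step_arm([
  {"turn": 0, "delta_pos": [-0.001, 0, 0.015], "jaw": 0.088},
  {"turn": 0, "delta_pos": [0, 0, 0.012], "jaw": 0.088},
  {"turn": 0, "delta_pos": [0, 0, 0.008], "jaw": 0.088},
  {"turn": 0, "delta_pos": [0, 0, 0], "jaw": 0.088},
  {"turn": 0, "delta_pos": [0, 0, 0], "jaw": 0.088},
])

```text
t: 10.3
ee_pos: [0.4742, -0.3272, 0.0853]
ee_rot: [0.0, 0.293, 0.956, -0.0]
force: [0.4, -0.2, 0.3]
finger_gap: 0.0878
finger_force: 0.0
```

```bash
python3 go.py .4725 -.3262 .0693; python3 - <<'E'
from bench import env
from h import *
S=env.camera("scene");m=measure(S,(177,255),.003,.018,19);print(m)
E
```

```text
pos [ 0.4742 -0.3272  0.0853] turn -0.04 delta now-axes [ 0.002  -0.0001  0.016 ] delta after turn [ 0.002  -0.0001  0.016 ] t 10.3 F [ 0.4 -0.2  0.3] gap 0.08782115894891904 j6 -1.79 tilt [ 0.001 -0.001]
(array([ 0.45635263, -0.32380631]), np.float64(2.0777434197551314))
```

Emit:
step_arm([
  {"turn": 0, "delta_pos": [0.0015, 0, 0.009], "jaw": 0.088},
  {"turn": 0, "delta_pos": [0, 0, 0.005], "jaw": 0.088},
  {"turn": 0, "delta_pos": [0, 0, 0.002], "jaw": 0.088},
  {"turn": 0, "delta_pos": [0, 0, 0], "jaw": 0.088},
  {"turn": 0, "delta_pos": [0, 0, 0], "jaw": 0.075},
])

```text
t: 10.85
ee_pos: [0.4726, -0.3264, 0.0687]
ee_rot: [-0.0, 0.293, 0.956, -0.0]
force: [-0.3, -0.1, -0.3]
finger_gap: 0.0823
finger_force: 0.0
```

Emit:
step_arm([
  {"turn": 0, "delta_pos": [0, 0, 0], "jaw": 0.05},
  {"turn": 0, "delta_pos": [0, 0, 0], "jaw": 0.05},
  {"turn": 0, "delta_pos": [0, 0, 0], "jaw": 0.05},
  {"turn": 0, "delta_pos": [0, 0, 0], "jaw": 0.05},
  {"turn": 0, "delta_pos": [0, 0, 0], "jaw": 0.05},
])

```text
t: 11.35
ee_pos: [0.4727, -0.3263, 0.0689]
ee_rot: [0.0, 0.293, 0.956, -0.0]
force: [-0.2, 1.2, 1.6]
finger_gap: 0.0592
finger_force: 30.0
```

```bash
python3 go.py .5812 .1115 .21
```

```text
pos [ 0.4727 -0.3263  0.0689] turn -0.06 delta now-axes [ 0.1553  0.4235 -0.1412] delta after turn [ 0.1548  0.4237 -0.1412] t 11.35 F [-0.2  1.2  1.6] gap 0.059190207696605934 j6 -1.79 tilt [ 0. -0.]
```

Emit:
step_arm([
  {"turn": 0, "delta_pos": [0, 0, -0.02], "jaw": 0.05},
  {"turn": 0, "delta_pos": [0, 0, -0.045], "jaw": 0.05},
  {"turn": 0, "delta_pos": [0, 0, -0.045], "jaw": 0.05},
  {"turn": 0, "delta_pos": [0.01, 0.03, -0.03], "jaw": 0.05},
  {"turn": 0, "delta_pos": [0.0165, 0.045, 0], "jaw": 0.05},
])

```text
t: 11.85
ee_pos: [0.4947, -0.2523, 0.2142]
ee_rot: [0.005, 0.295, 0.956, -0.002]
force: [1.8, 0.1, -1.7]
finger_gap: 0.0592
finger_force: 30.0
```

Emit:
step_arm([
  {"turn": 0, "delta_pos": [0.0165, 0.045, 0], "jaw": 0.05},
  {"turn": 0, "delta_pos": [0.0165, 0.045, 0], "jaw": 0.05},
  {"turn": 0, "delta_pos": [0.0165, 0.045, 0], "jaw": 0.05},
  {"turn": 0, "delta_pos": [0.0165, 0.045, 0], "jaw": 0.05},
  {"turn": 0, "delta_pos": [0.0165, 0.045, 0], "jaw": 0.05},
])

```text
t: 12.35
ee_pos: [0.5501, -0.0148, 0.2085]
ee_rot: [-0.0, 0.293, 0.956, -0.0]
force: [0.9, 0.4, -2.3]
finger_gap: 0.059
finger_force: 30.0
```

Emit:
step_arm([
  {"turn": 0, "delta_pos": [0.0165, 0.045, 0], "jaw": 0.05},
  {"turn": 0, "delta_pos": [0.0165, 0.045, 0], "jaw": 0.05},
  {"turn": 0, "delta_pos": [0.0115, 0.033, 0], "jaw": 0.05},
  {"turn": 0, "delta_pos": [0, 0, 0], "jaw": 0.05},
  {"turn": 0, "delta_pos": [0, 0, 0], "jaw": 0.05},
])

```text
t: 12.85
ee_pos: [0.5819, 0.1107, 0.2081]
ee_rot: [-0.001, 0.292, 0.956, -0.0]
force: [-0.3, -0.7, -1.6]
finger_gap: 0.0589
finger_force: 30.0
```

```bash
python3 go.py .5812 .1115 .1409;python3 -c "
from bench import env;s=env.read_state();p=s['ee_pos'];print(p[0],p[1],p[2]-.066,.018)" | xargs python3 look.py h2
```

```text
pos [0.5819 0.1107 0.2081] turn 0.06 delta now-axes [0.0009 0.0004 0.0672] delta after turn [0.0009 0.0004 0.0672] t 12.85 F [-0.3 -0.7 -1.6] gap 0.05894184816911712 j6 -0.99 tilt [-0.001 -0.   ]
```

View pics/h2.png

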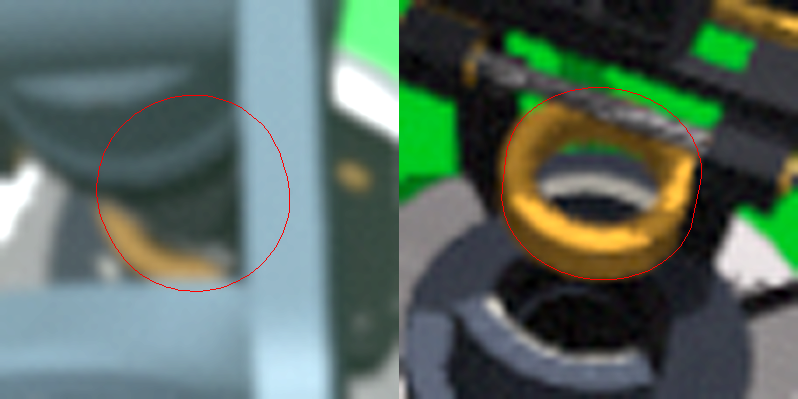

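The gear is held centred, with its hull matching at (600,185), and the spacer is visible flat at the bottom of the bore around (585,320). Lowering next.

Emit:
step_arm([
  {"turn": 0, "delta_pos": [0.001, 0, 0.02], "jaw": 0.05},
  {"turn": 0, "delta_pos": [0, 0, 0.015], "jaw": 0.05},
  {"turn": 0, "delta_pos": [0, 0, 0.01], "jaw": 0.05},
  {"turn": 0, "delta_pos": [0, 0, 0.006], "jaw": 0.05},
  {"turn": 0, "delta_pos": [0, 0, 0], "jaw": 0.05},
])

```text
t: 13.45
ee_pos: [0.581, 0.1102, 0.1566]
ee_rot: [-0.001, 0.293, 0.956, -0.0]
force: [0.4, -0.5, -2.2]
finger_gap: 0.0588
finger_force: 30.0
```

```bash
python3 go.py .5812 .1115 .1409
```

```text
pos [0.581  0.1102 0.1566] turn -0.1 delta now-axes [0.0005 0.0012 0.0157] delta after turn [0.0005 0.0012 0.0157] t 13.45 F [ 0.4 -0.5 -2.2] gap 0.05878997843693649 j6 -0.99 tilt [-0.002  0.   ]
```

Emit:
step_arm([
  {"turn": 0, "delta_pos": [0, 0.001, 0.006], "jaw": 0.05},
  {"turn": 0, "delta_pos": [0, 0, 0.005], "jaw": 0.05},
  {"turn": 0, "delta_pos": [0, 0, 0.002], "jaw": 0.05},
  {"turn": 0, "delta_pos": [0, 0, 0.001], "jaw": 0.05},
  {"turn": 0, "delta_pos": [0, 0, 0], "jaw": 0.05},
])

```text
t: 13.95
ee_pos: [0.5821, 0.1115, 0.1437]
ee_rot: [-0.0, 0.293, 0.956, -0.0]
force: [-0.3, 0.7, -1.3]
finger_gap: 0.059
finger_force: 30.0
```

Emit:
step_arm([
  {"turn": 0, "delta_pos": [0, 0, 0.0005], "jaw": 0.05},
  {"turn": 0, "delta_pos": [0, 0, 0.0005], "jaw": 0.05},
  {"turn": 0, "delta_pos": [0, 0, 0.0005], "jaw": 0.05},
  {"turn": 0, "delta_pos": [0, 0, 0], "jaw": 0.05},
  {"turn": 0, "delta_pos": [0, 0, 0], "jaw": 0.05},
])

```text
t: 14.45
ee_pos: [0.5821, 0.1115, 0.1422]
ee_rot: [0.0, 0.293, 0.956, -0.0]
force: [-0.1, 0.5, -1.6]
finger_gap: 0.059
finger_force: 30.0
```

Emit:
step_arm([
  {"turn": 0, "delta_pos": [0, 0, 0.0005], "jaw": 0.05},
  {"turn": 0, "delta_pos": [0, 0, 0.0005], "jaw": 0.05},
  {"turn": 0, "delta_pos": [0, 0, 0.0005], "jaw": 0.05},
  {"turn": 0, "delta_pos": [0, 0, 0], "jaw": 0.05},
  {"turn": 0, "delta_pos": [0, 0, 0], "jaw": 0.05},
])

```text
t: 14.95
ee_pos: [0.5821, 0.1115, 0.1409]
ee_rot: [0.0, 0.293, 0.956, -0.0]
force: [-1.7, 0.6, -0.0]
finger_gap: 0.0589
finger_force: 30.0
```

Emit:
step_arm([
  {"turn": 0, "delta_pos": [0, 0, 0.0005], "jaw": 0.05},
  {"turn": 0, "delta_pos": [0, 0, 0.0005], "jaw": 0.05},
  {"turn": 0, "delta_pos": [0, 0, 0], "jaw": 0.05},
  {"turn": 0, "delta_pos": [0, 0, 0], "jaw": 0.05},
  {"turn": 0, "delta_pos": [0, 0, 0], "jaw": 0.05},
])

```text
t: 15.45
ee_pos: [0.5821, 0.1115, 0.1408]
ee_rot: [0.0, 0.293, 0.956, -0.0]
force: [-5.1, 1.1, 8.9]
finger_gap: 0.0592
finger_force: 30.0
```

The gear is firmly seated at the expected height, so I'll release it.

Emit:
step_arm([
  {"turn": 0, "delta_pos": [0, 0, 0], "jaw": 0.066},
  {"turn": 0, "delta_pos": [0, 0, 0], "jaw": 0.075},
  {"turn": 0, "delta_pos": [0, 0, 0], "jaw": 0.08},
  {"turn": 0, "delta_pos": [0, 0, -0.001], "jaw": 0.08},
  {"turn": 0, "delta_pos": [0, 0, -0.005], "jaw": 0.08},
])

```text
t: 15.95
ee_pos: [0.5816, 0.1115, 0.1452]
ee_rot: [-0.001, 0.293, 0.956, -0.0]
force: [0.2, 0.6, -1.4]
finger_gap: 0.0801
finger_force: 0.0
```

```bash
python3 go.py .6574 -.2462 .071
```

```text
pos [0.5816 0.1115 0.1452] turn -0.07 delta now-axes [-0.2632 -0.2538  0.0741] delta after turn [-0.2629 -0.2541  0.0741] t 15.95 F [ 0.2  0.6 -1.4] gap 0.080065938897405 j6 -0.99 tilt [-0.001  0.   ]
```

Emit:
step_arm([
  {"turn": 0, "delta_pos": [0, 0, -0.045], "jaw": 0.08},
  {"turn": 0, "delta_pos": [0, 0, -0.035], "jaw": 0.088},
  {"turn": 0, "delta_pos": [-0.03, -0.029, 0], "jaw": 0.088},
  {"turn": 0, "delta_pos": [-0.033, -0.032, 0], "jaw": 0.088},
  {"turn": 0, "delta_pos": [-0.033, -0.032, 0], "jaw": 0.088},
])

```text
t: 16.45
ee_pos: [0.6099, -0.0203, 0.2268]
ee_rot: [0.001, 0.292, 0.956, 0.0]
force: [0.5, 0.2, -0.8]
finger_gap: 0.0879
finger_force: 0.0
```

Emit:
step_arm([
  {"turn": 0, "delta_pos": [-0.033, -0.032, 0], "jaw": 0.088},
  {"turn": 0, "delta_pos": [-0.033, -0.032, 0], "jaw": 0.088},
  {"turn": 0, "delta_pos": [-0.033, -0.032, 0], "jaw": 0.088},
  {"turn": 0, "delta_pos": [-0.033, -0.032, 0], "jaw": 0.088},
  {"turn": 0, "delta_pos": [-0.026, -0.025, 0.01], "jaw": 0.088},
])

```text
t: 16.95
ee_pos: [0.6556, -0.2379, 0.2178]
ee_rot: [0.002, 0.293, 0.956, -0.001]
force: [1.0, -0.3, 0.2]
finger_gap: 0.088
finger_force: 0.0
```

Emit:
step_arm([
  {"turn": 0, "delta_pos": [-0.009, -0.008, 0.03], "jaw": 0.088},
  {"turn": 0, "delta_pos": [0, 0, 0.035], "jaw": 0.088},
  {"turn": 0, "delta_pos": [0, 0, 0.03], "jaw": 0.088},
  {"turn": 0, "delta_pos": [0, 0, 0], "jaw": 0.088},
  {"turn": 0, "delta_pos": [0, 0, 0], "jaw": 0.088},
])

```text
t: 17.45
ee_pos: [0.6577, -0.2462, 0.1209]
ee_rot: [-0.0, 0.293, 0.956, 0.0]
force: [-0.8, 0.4, 0.9]
finger_gap: 0.0883
finger_force: 0.0
```

```bash
python3 go.py .6574 -.2462 .0693; python3 look.py g3 .6574 -.2462 .003 .032
```

```text
pos [ 0.6577 -0.2462  0.1209] turn -0.06 delta now-axes [ 0.0002 -0.0002  0.0516] delta after turn [ 0.0002 -0.0002  0.0516] t 17.45 F [-0.8  0.4  0.9] gap 0.08830983373960652 j6 -1.5 tilt [-0.001  0.   ]
```

View pics/g3.png

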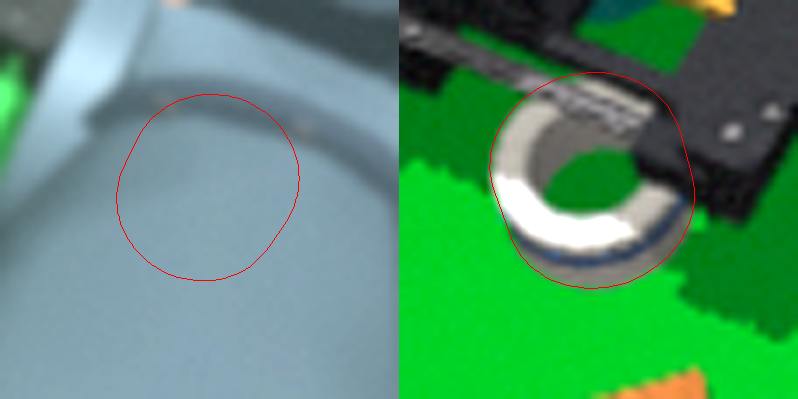

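The weight with the blue band matches the predicted hull at about (592,180). I'll descend and grip.

Emit:
step_arm([
  {"turn": 0, "delta_pos": [0, 0, 0.02], "jaw": 0.088},
  {"turn": 0, "delta_pos": [0, 0, 0.02], "jaw": 0.088},
  {"turn": 0, "delta_pos": [0, 0, 0.009], "jaw": 0.088},
  {"turn": 0, "delta_pos": [0, 0, 0], "jaw": 0.088},
  {"turn": 0, "delta_pos": [0, 0, 0], "jaw": 0.08},
])

```text
t: 18.05
ee_pos: [0.6578, -0.2463, 0.0719]
ee_rot: [0.0, 0.293, 0.956, -0.0]
force: [-0.3, -1.0, -0.6]
finger_gap: 0.0818
finger_force: 0.0
```

Emit:
step_arm([
  {"turn": 0, "delta_pos": [0, 0, 0], "jaw": 0.065},
  {"turn": 0, "delta_pos": [0, 0, 0], "jaw": 0.05},
  {"turn": 0, "delta_pos": [0, 0, 0], "jaw": 0.05},
  {"turn": 0, "delta_pos": [0, 0, 0], "jaw": 0.05},
  {"turn": 0, "delta_pos": [0, 0, 0], "jaw": 0.05},
])

```text
t: 18.55
ee_pos: [0.6582, -0.2463, 0.0725]
ee_rot: [0.001, 0.293, 0.956, -0.0]
force: [0.7, 0.6, 3.0]
finger_gap: 0.0594
finger_force: 30.0
```

```bash
python3 go.py .5814 .1115 .21
```

```text
pos [ 0.6582 -0.2463  0.0725] turn -0.06 delta now-axes [ 0.2639  0.2535 -0.1377] delta after turn [ 0.2636  0.2538 -0.1377] t 18.55 F [0.7 0.6 3. ] gap 0.059412758733753596 j6 -1.5 tilt [ 0.001 -0.   ]
```

Emit:
step_arm([
  {"turn": 0, "delta_pos": [0, 0, -0.02], "jaw": 0.05},
  {"turn": 0, "delta_pos": [0, 0, -0.04], "jaw": 0.05},
  {"turn": 0, "delta_pos": [0, 0, -0.045], "jaw": 0.05},
  {"turn": 0, "delta_pos": [0.02, 0.02, -0.033], "jaw": 0.05},
  {"turn": 0, "delta_pos": [0.032, 0.031, 0], "jaw": 0.05},
])

```text
t: 19.05
ee_pos: [0.6458, -0.1779, 0.2176]
ee_rot: [0.006, 0.295, 0.956, -0.001]
force: [2.0, 0.5, -3.6]
finger_gap: 0.0592
finger_force: 30.0
```

Emit:
step_arm([
  {"turn": 0, "delta_pos": [0.033, 0.032, 0], "jaw": 0.05},
  {"turn": 0, "delta_pos": [0.033, 0.032, 0], "jaw": 0.05},
  {"turn": 0, "delta_pos": [0.033, 0.032, 0], "jaw": 0.05},
  {"turn": 0, "delta_pos": [0.033, 0.032, 0], "jaw": 0.05},
  {"turn": 0, "delta_pos": [0.033, 0.032, 0], "jaw": 0.05},
])

```text
t: 19.55
ee_pos: [0.595, 0.0517, 0.2103]
ee_rot: [-0.0, 0.293, 0.956, -0.0]
force: [0.9, -0.1, -3.2]
finger_gap: 0.0591
finger_force: 30.0
```

Emit:
step_arm([
  {"turn": 0, "delta_pos": [0.03, 0.028, 0], "jaw": 0.05},
  {"turn": 0, "delta_pos": [0.017, 0.0145, 0], "jaw": 0.05},
  {"turn": 0, "delta_pos": [0, 0, 0], "jaw": 0.05},
  {"turn": 0, "delta_pos": [0, 0, 0], "jaw": 0.05},
  {"turn": 0, "delta_pos": [0, 0, 0], "jaw": 0.05},
])

```text
t: 20.05
ee_pos: [0.5812, 0.1107, 0.21]
ee_rot: [0.0, 0.293, 0.956, -0.0]
force: [0.3, 0.0, -3.6]
finger_gap: 0.0595
finger_force: 30.0
```

```bash
python3 go.py .5814 .1115 .1624;python3 -c "
from bench import env;s=env.read_state();p=s['ee_pos'];print(p[0],p[1],p[2]-.0694,.032)" | xargs python3 look.py h3
```

```text
pos [0.5812 0.1107 0.21  ] turn -0.11 delta now-axes [0.0003 0.0008 0.0476] delta after turn [0.0003 0.0008 0.0476] t 20.05 F [ 0.3  0.  -3.6] gap 0.05948702025217884 j6 -0.99 tilt [ 0. -0.]
```

View pics/h3.png

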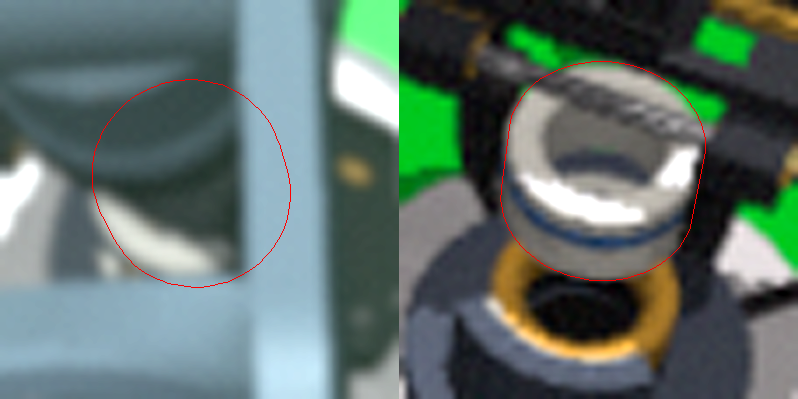

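The weight is held centred, hull at (603,170), and the gear lies flat in the nest around (588,305). Lowering it.

Emit:
step_arm([
  {"turn": 0, "delta_pos": [0, 0.0005, 0.015], "jaw": 0.05},
  {"turn": 0, "delta_pos": [0, 0, 0.012], "jaw": 0.05},
  {"turn": 0, "delta_pos": [0, 0, 0.01], "jaw": 0.05},
  {"turn": 0, "delta_pos": [0, 0, 0.004], "jaw": 0.05},
  {"turn": 0, "delta_pos": [0, 0, 0], "jaw": 0.05},
])

```text
t: 20.65
ee_pos: [0.5807, 0.112, 0.1674]
ee_rot: [-0.001, 0.293, 0.956, -0.0]
force: [0.3, 0.1, -2.6]
finger_gap: 0.0591
finger_force: 30.0
```

Emit:
step_arm([
  {"turn": 0, "delta_pos": [0, 0, 0.003], "jaw": 0.05},
  {"turn": 0, "delta_pos": [0, 0, 0.0015], "jaw": 0.05},
  {"turn": 0, "delta_pos": [0, 0, 0.0005], "jaw": 0.05},
  {"turn": 0, "delta_pos": [0, 0, 0], "jaw": 0.05},
  {"turn": 0, "delta_pos": [0, 0, 0], "jaw": 0.05},
])

```text
t: 21.15
ee_pos: [0.5813, 0.1121, 0.164]
ee_rot: [0.0, 0.293, 0.956, 0.0]
force: [0.7, -1.0, -3.3]
finger_gap: 0.059
finger_force: 30.0
```

Emit:
step_arm([
  {"turn": 0, "delta_pos": [0, 0, 0.0005], "jaw": 0.05},
  {"turn": 0, "delta_pos": [0, 0, 0.0005], "jaw": 0.05},
  {"turn": 0, "delta_pos": [0, 0, 0.0005], "jaw": 0.05},
  {"turn": 0, "delta_pos": [0, 0, 0], "jaw": 0.05},
  {"turn": 0, "delta_pos": [0, 0, 0], "jaw": 0.05},
])

```text
t: 21.65
ee_pos: [0.5813, 0.112, 0.1625]
ee_rot: [0.0, 0.293, 0.956, -0.0]
force: [-1.0, -0.2, 1.1]
finger_gap: 0.0592
finger_force: 30.0
```

Emit:
step_arm([
  {"turn": 0, "delta_pos": [0, 0, 0.0005], "jaw": 0.05},
  {"turn": 0, "delta_pos": [0, 0, 0.0005], "jaw": 0.05},
  {"turn": 0, "delta_pos": [0, 0, 0], "jaw": 0.05},
  {"turn": 0, "delta_pos": [0, 0, 0], "jaw": 0.05},
  {"turn": 0, "delta_pos": [0, 0, 0], "jaw": 0.05},
])

```text
t: 22.15
ee_pos: [0.5814, 0.112, 0.1625]
ee_rot: [0.0, 0.293, 0.956, -0.0]
force: [-5.3, -0.3, 8.0]
finger_gap: 0.0588
finger_force: 30.0
```

It's seated at 0.1625, against 0.1624 expected. I'll release, then lift clear.

Emit:
step_arm([
  {"turn": 0, "delta_pos": [0, 0, 0], "jaw": 0.066},
  {"turn": 0, "delta_pos": [0, 0, 0], "jaw": 0.075},
  {"turn": 0, "delta_pos": [0, 0, 0], "jaw": 0.082},
  {"turn": 0, "delta_pos": [0, 0, -0.002], "jaw": 0.085},
  {"turn": 0, "delta_pos": [0, 0, -0.01], "jaw": 0.085},
])

```text
t: 22.65
ee_pos: [0.5805, 0.112, 0.1724]
ee_rot: [-0.001, 0.293, 0.956, -0.0]
force: [0.2, 0.5, -0.1]
finger_gap: 0.0849
finger_force: 0.0
```

Emit:
step_arm([
  {"turn": 0, "delta_pos": [0, 0, -0.03], "jaw": 0.085},
  {"turn": 0, "delta_pos": [0, 0, -0.045], "jaw": 0.085},
  {"turn": 0, "delta_pos": [0, 0, -0.04], "jaw": 0.085},
  {"turn": 0, "delta_pos": [0.03, 0.03, 0], "jaw": 0.085},
  {"turn": 0, "delta_pos": [0.033, 0.033, 0], "jaw": 0.085},
])

```text
t: 23.15
ee_pos: [0.5656, 0.1994, 0.2915]
ee_rot: [0.002, 0.295, 0.956, 0.001]
force: [0.2, 0.5, 0.4]
finger_gap: 0.0853
finger_force: 0.0
```

Emit:
step_arm([
  {"turn": 0, "delta_pos": [0.033, 0.033, 0], "jaw": 0.085},
  {"turn": 0, "delta_pos": [0.033, 0.033, 0], "jaw": 0.085},
  {"turn": 0, "delta_pos": [0.033, 0.033, 0], "jaw": 0.085},
  {"turn": 0, "delta_pos": [0, 0, 0], "jaw": 0.085},
  {"turn": 0, "delta_pos": [0, 0, 0], "jaw": 0.085},
])

```text
t: 23.65
ee_pos: [0.5373, 0.338, 0.2887]
ee_rot: [0.0, 0.292, 0.957, -0.0]
force: [-0.1, 0.3, 0.2]
finger_gap: 0.085
finger_force: 0.0
```

```bash
python3 look.py end .5812 .1118 .093 .032
```

```text
(no output)
```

View pics/end.png

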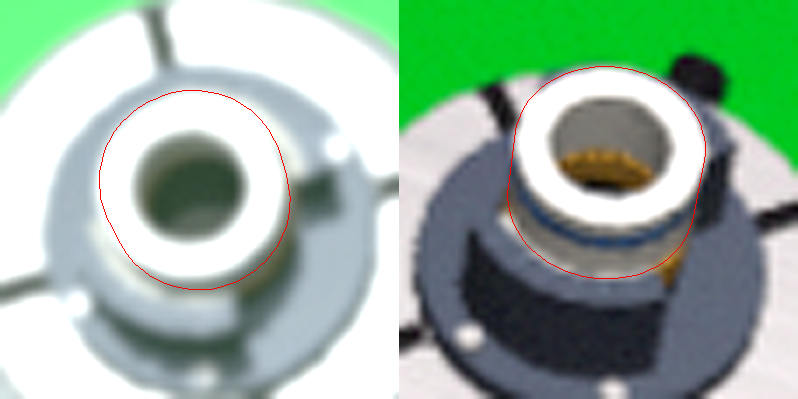

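The weight lies flat and matches the home-position hull in both views (195,190 in top and 605,170 in scene), with the gear beneath it. I'll hand the job in.

```bash
python3 -c "
from bench import env;print(env.sign_off())"
```

```text
the job is handed in; nothing more can be done
None
```

The spacer, ring gear and hold-down ring are stacked in the nest in that order, each lowered onto its seat at the expected height before release; the job was handed in at about 24 s, and the sign-off returned no verdict.

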